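# Find and mark the high spot of a rotor

### The job

The steel rotor on the sloping truing stand is out of round: it has one high spot and one lesser bulge, and nobody knows where they lie. Turn it slowly by its crank grip while you watch the dial needle, stop and leave it where the high spot, not the lesser bulge, stands at the feeler so that the needle rests at its highest reading, and then press the stylus button fully down to mark that spot, and let go. Do not press the button anywhere else on the rotor, and leave the cutters, tape and chuck key as they lie.

Things in the scene. Friction and masses are not known exactly. Their poses are not given: they have to be found in the camera images.
- stand: Truing stand, fixed on the table, 225 x 255 mm. Origin: on the table; axes z up, yaw about -1.2 rad, so x is to the right and somewhat ahead; it faces left. Its grey panel slopes 30 degrees, rising to stand +x: the panel's normal is n = (-0.5, 0, 0.866), uphill is u = (0.866, 0, 0.5) in stand axes. The wheel axis leaves the panel's face at stand (0, 0, 0.095 m), along n. Heights below are over the panel's face, along n.
- hoop (a point): Middle of the top bar of a steel guard hoop, 14 mm tube, that stands up from the panel 112 mm uphill of the wheel axis, 170 mm wide, with crossbars at heights 95 and 135 mm. Because of it the gripper must come to the crank grip tilted, about along n, when the grip is uphill.
- wheel (a joint): Angle in rad of the round aluminium face plate (104 mm wide, face at height 32 mm) that carries the crank grip and, clamped under it, the steel rotor. 0: crank grip straight uphill of the axis; positive: anticlockwise seen looking at the face (from uphill to the left). Turns two whole turns either way (limits +-15 rad), with about 4 N at the grip; it stays where it is left. Turn it below 6 rad/s.
- wheel_axis (a point): Point on the wheel axis at the face of the face plate, height 32 mm (a flat hub cap 28 mm wide stands 3 mm proud of it). The axis runs along n.
- grip_mid (a point): Point half-way up the crank grip, height 58 mm: a black turned handle 16 to 18 mm thick and 42 mm long (heights 35 to 77 mm) that stands on the face plate along n, 40 mm from the wheel axis. It spins freely about itself, so a gripper of unchanging direction can hold it while leading it round its circle.
- feeler_spot (a point): Fixed point where the feeler's roller touches the rim of the steel rotor (160 mm across, heights 10 to 24 mm): straight downhill of the wheel axis, under the stylus point. The rim has one high spot 9 mm high, some 60 degrees long, and a lesser bulge 5 mm high, both visible; where they stand relative to the crank grip differs each time.
- needle (a joint): Angle in rad of the feeler lever, sprung against the rim: about -0.01 where the rim is true, 0.18 at the top of the lesser bulge, 0.32 at the top of the high spot, falling smoothly to about 0.285 when that is 10 degrees off and 0.18 at 20 degrees off. As it grows, the needle swings uphill over its scale.
- needle_tip (a point): Tip of the black needle, 115 mm long, over a white scale at the low end of the panel, on the side nearer the robot; it moves about 38 mm uphill between the true rim and the high spot.
- stylus (a joint): How far in m the marking stylus is pressed: 0 up, 0.008 fully down, where its point meets the rotor at the feeler. It springs back when let go; about 1.5 N starts it, 4.2 N presses it fully down.
- stylus_button (a point): Middle of the top of the stylus's black round button, 24 mm wide, at height 62 mm, 122 mm downhill of the wheel axis. It is pressed along -n.
- cutters: Bystander: side cutters with red handles, 36 x 128 x 12 mm, lying at the left. Origin: underside middle.
- tape: Bystander: roll of black tape, 58 mm wide, 19 mm high, lying at the right. Origin: underside middle.
- key: Bystander: steel chuck key with a cross bar, 52 x 72 x 12 mm, lying at the left. Origin: underside middle.

How it is judged:
On the way, in this order (a step that is already met when the one before it is completed fails the run):
1. the rotor stands still with its high spot at the feeler: needle above 0.285 rad (value of joint needle above 0.285 rad and velocity of joint wheel between -0.05 and 0.05 rad/s), for 0.3 s.
2. the stylus is pressed down (at least 6.5 of 8 mm) on the high spot (value of joint needle above 0.285 rad and value of joint stylus above 0.0065 m), for 0.1 s.
At the end, for the whole second after the job is handed in: The rotor rests with its high spot at the feeler (needle above 0.285 rad, that is within about 10 degrees of the peak), and the stylus is up again (less than 1.5 mm down) (all of step 1 and value of joint stylus below 0.0015 m); the robot touches nothing.
It fails at once if the stylus is pressed (more than 4 mm) away from the high spot (needle below 0.285 rad) (value of joint stylus above 0.004 m and value of joint needle below 0.285 rad).
It fails at once if the wheel is spun faster than 6 rad/s (velocity of joint wheel above 6 rad/s or velocity of joint wheel below -6 rad/s).
It fails at once if the cutters, tape or chuck key are moved more than 30 mm (distance of any of cutters, tape, key from where it was at the start of the episode above 0.03 m).
It also fails if it takes over 66 s, if anything falls off the work surface, if the arm or the gripper's body presses on something with over 40 N, if the wrist force passes 120 N, or if a joint passes its speed limit or range.

### The arm

A 7-joint arm with a two-finger parallel gripper is mounted at the origin on a cart in front of the work surface, level with it; the furniture and walls round the work are solid. World frame = base frame: x ahead of the robot, y to its left, z up, the work surface at z = 0. Lengths are in m, angles in rad, forces in N, time in s.
With the tool pointing down it reaches from about 0.425 to 0.95 m from the base axis. Payload 4.7 kg.
Tool frame: the origin (TCP) lies between the finger pads; the fingertips stand 25 mm ahead of it and the grasp point (between the pads) lies 6 mm ahead of it; x points along the fingers, z is the direction in which the jaws open and shut, and the axes are right-handed (so a half turn about x gives the same grasp; the last joint's range is limited). The gripper opens to 85 mm and grips with 20 to 120 N. Pads are 22 mm wide; open, the fingers measure 114 mm over their backs; the gripper's body (76 mm by 85 mm) begins 54 mm behind the grasp point. The pads swing forward as they close: fully open they stand 13 mm farther back than shut.
Start: joints at [-0.029, 0.469, -0.049, 1.532, 0.024, 1.141, -0.082], TCP at [0.675, 0, 0.256] pointing down, gripper open.
Joint ranges: [-2.59, 2.59], [-0.33, 1.99], [-1.39, 1.29], [0.1, 2.45], [-1.04, 4.18], [0.21, 1.99], [-2.66, 2.66]. Speed limits (rad/s): [2.57, 2.57, 3.14, 3.14, 3.14, 3.14, 3.14].

### API

Orientations are given as a 3x3 rotation matrix whose columns are the frame's x, y, z axes.
In Python, from rig import * gives the robot as it stands. Calls block until the motion is done:
- movep(position, orientation): joint-space move of the TCP to a pose.
- move_l(position, attitude=None, feed=0.15, until_force=None): straight line of the TCP; attitude=None keeps the orientation; feed is the mean speed in m/s. With until_force (N) it stops when the force on the tool has changed by that much, and returns True; else False.
- move_joints(angles): joint-space move.
- command_gripper(opening, newtons=None): finger opening in m; newtons is the grip in N (None keeps the last); returns when the fingers have stopped.
- sleep(seconds).
- inverse_kinematics(position, orientation): joint angles nearest the present ones, or None.
- sense(): the state.
- camera(name): name is "scene" or "side" or "wrist"; returns (picture, depth): 400x640x3 uint8, red, green, blue; 400x640 float32, m along the optical axis (not along the pixel's ray), 0 where there is no reading.
- camera_params(name): a dict with "K" (3x3 intrinsics, pixels), "position" and "rotation" of the camera in the world; the wrist camera has in their place "tool_from_camera" (4x4, takes a point from camera to tool coordinates, whose origin is the TCP and whose axes are the tool frame's). Camera axes: x right, y down, z forward; pixel columns grow to the right and rows downward; lengths in m; the calibration is good to about 2 mm. A picture is of the moment at which its call begins: read the wrist's pose just before it. camera_params takes no time and is no camera call.
A pose or a line that the arm cannot do raises Unreachable and nothing moves.
- finish_job(): hands the job in, once; it reports no verdict.
The state is a dict: "time_s": time; "joint_pos": joint angles; "qd": joint speeds; "joint_efforts": joint torques, N m; "position": TCP position; "tcp_rot": TCP orientation; "wrist_force": force on the tool from outside, world axes, zero at the start; "ft_torque": the same for the moment, N m; "finger_gap": finger opening in m.
Only numpy, scipy, OpenCV 4.12 (cv2) and the standard library are available. Lean on these libraries where they do the work, as an engineer would, in place of code of your own. Each camera call takes 0.05 s, during which the arm holds its last target. There are 200 camera calls.

## Working session

There is one attempt and no reset: what is moved stays moved. The work goes in short steps, each a Python script; the robot and the scene stay as the last script left them, time stands still between calls to the robot, and variables do not carry over. Pictures are saved under pics/ and viewed, about 8 in all and at most 12, crops included, and the job is handed in when it is done.

```bash
ls; mkdir -p pics
python3 - <<'E'
from rig import *
import cv2,numpy as np
for n in("scene","side","wrist"):
    p,d=camera(n); cv2.imwrite(f"pics/{n}0.png",p[...,::-1]); np.savez(f"pics/{n}0.npz",p=p,d=d)
    c=camera_params(n); print(n,{k:np.round(v,3).tolist() for k,v in c.items()})
s=sense(); print(s["time_s"],s["position"])
E
```

```text
pics
scene {'K': [[465.578, 0.0, 313.858], [0.0, 465.578, 201.872], [0.0, 0.0, 1.0]], 'position': [0.13, -0.639, 1.12], 'rotation': [[0.883, -0.346, 0.318], [-0.469, -0.67, 0.575], [0.014, -0.657, -0.754]]}
side {'K': [[445.024, 0.0, 322.448], [0.0, 445.024, 195.636], [0.0, 0.0, 1.0]], 'position': [0.513, 1.211, 0.769], 'rotation': [[-1.0, 0.012, 0.015], [-0.008, 0.462, -0.887], [-0.017, -0.887, -0.462]]}
wrist {'K': [[306.285, 0.0, 320.542], [0.0, 306.285, 191.945], [0.0, 0.0, 1.0]], 'tool_from_camera': [[-0.0, -0.26, 0.965, -0.118], [0.0, -0.965, -0.26, 0.064], [1.0, 0.0, 0.0, 0.001], [0.0, 0.0, 0.0, 1.0]]}
0.15 [6.74601256e-01 3.81312820e-05 2.55504398e-01]
```

View pics/scene0.png

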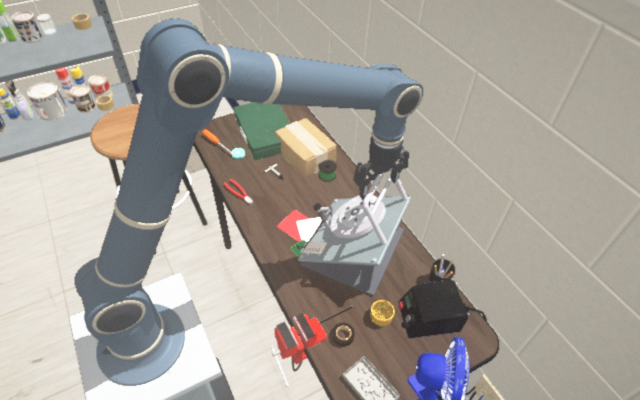

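View pics/side0.png

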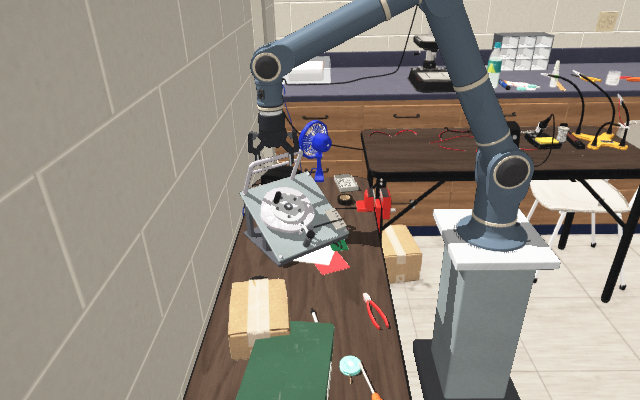

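```bash
cat > h.py <<'E'
import numpy as np,cv2
from rig import *
YAW=-1.2
def axes(yaw):
    c,s=np.cos(yaw),np.sin(yaw); R=np.array([[c,-s,0],[s,c,0],[0,0,1]])
    return R@[-.5,0,.866],R@[.866,0,.5],R@[0,1,0]   # n, u, left
def campose(name,st=None):
    c=camera_params(name)
    if name!="wrist": return c["K"],np.array(c["position"]),np.array(c["rotation"])
    T=np.array(c["tool_from_camera"]);R=np.array(st["tcp_rot"])
    return c["K"],np.array(st["position"])+R@T[:3,3],R@T[:3,:3]
def ray(P,uv):
    K,o,R=P; d=R@np.linalg.solve(K,[uv[0],uv[1],1.]); return o,d
def onplane(P,uv,p0,n):
    o,d=ray(P,uv); return o+d*((p0-o)@n)/(d@n)
def proj(P,X):
    K,o,R=P; q=K@(R.T@(np.asarray(X)-o)); return q[:2]/q[2]
E
python3 - <<'E'
from h import *
z=np.load("pics/side0.npz");P=campose("side")
def pt(u,v):
    o,d=ray(P,(u,v)); return o+d*z["d"][v,u]
for uv in [(288,206),(287,209),(270,225),(300,225),(255,225),(325,225),(293,182)]: print(uv,pt(*uv).round(3))
a=cv2.resize(z["p"][140:280,220:370],None,fx=4,fy=4,interpolation=cv2.INTER_CUBIC); cv2.imwrite("pics/sidecrop.png",a[...,::-1])
w=np.load("pics/wrist0.npz")["p"]
E
```

```text
(288, 206) [0.637 0.039 0.124]
(287, 209) [0.64  0.045 0.117]
(270, 225) [0.686 0.104 0.097]
(300, 225) [0.6   0.075 0.079]
(255, 225) [ 0.762 -0.063 -0.003]
(325, 225) [0.526 0.033 0.053]
(293, 182) [ 0.63  -0.092  0.141]
```

View pics/sidecrop.png

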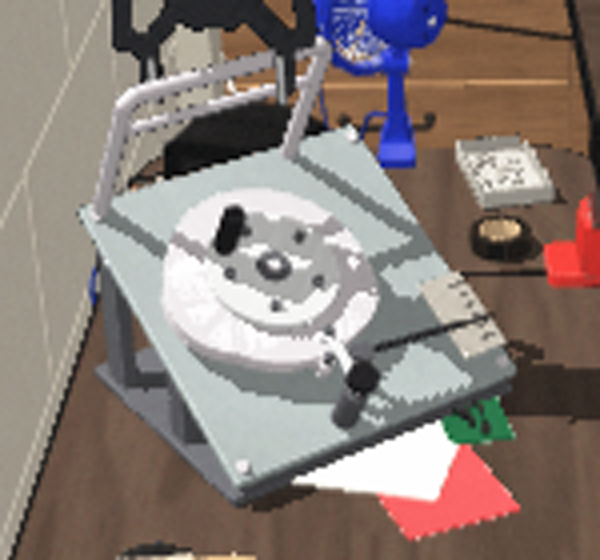

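View pics/wrist0.png

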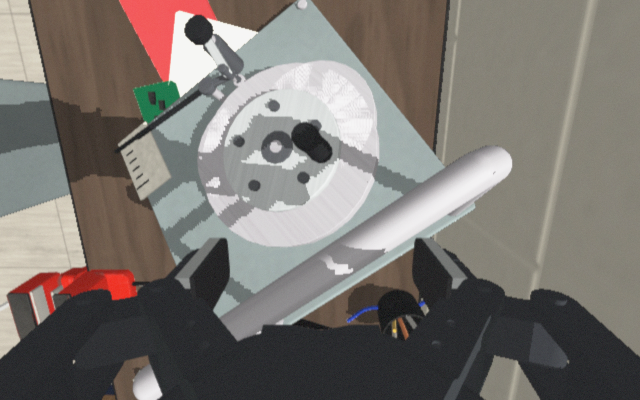

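Run:
```python
from h import *
st=sense();Pw=campose("wrist",st);Ps=campose("side")
def tri(*obs):
    A=np.zeros((3,3));b=np.zeros(3)
    for P,uv in obs:
        o,d=ray(P,uv);d/=np.linalg.norm(d);M=np.eye(3)-np.outer(d,d);A+=M;b+=M@o
    return np.linalg.solve(A,b)
hub=tri((Pw,(277,147)),(Ps,(288.75,206.25)));print("hub",hub,proj(Pw,hub),proj(Ps,hub))
btn=tri((Pw,(198,30)),(Ps,(220+362/4,140+372/4)));print("btn",btn,proj(Pw,btn),proj(Ps,btn))
d=btn-hub
from scipy.optimize import brentq
for y in (-1.3,-1.25,-1.2,-1.15,-1.1):
    n,u,l=axes(y);print(y,d@n,d@u,d@l)
# rectified
n,u,l=axes(-1.2);c=hub-n*.035+n*.024
s=0.0005;uv=np.array([(x,y) for y in(-1,1) for x in(-1,1)])*.15
src=np.float32([proj(Pw,c-l*a-u*b) for a,b in uv]);dst=np.float32(uv/s+300)
z=np.load("pics/wrist0.npz");H=cv2.getPerspectiveTransform(src,dst)
r=cv2.warpPerspective(z["p"],H,(600,600));
for R in (160,178): cv2.circle(r,(300,300),R,(255,0,0),1)
cv2.imwrite("pics/rect.png",r[...,::-1])
print("n img dir at hub",proj(Pw,hub+n*.04)-proj(Pw,hub))
```

```text
hub [0.6370948  0.03396517 0.11993121] [274.4174673  147.54773989] [288.05269782 206.42443289]
btn [0.56860139 0.12975525 0.08427814] [196.22394237  30.31478314] [310.01583069 233.19597583]
-1.3 0.024435052903638895 -0.11362451803343075 -0.04037366006488191
-1.25 0.025374850034972227 -0.11525224666490008 -0.03479444650358647
-1.2 0.026174050435121204 -0.11663646175795811 -0.0291282649466295
-1.15 0.02683065651930099 -0.1177737034957575 -0.02338927789701311
-1.1 0.027343027114254962 -0.11866112936621778 -0.017591829833554663
n img dir at hub [-18.64506575 -20.74479407]
```

View pics/rect.png

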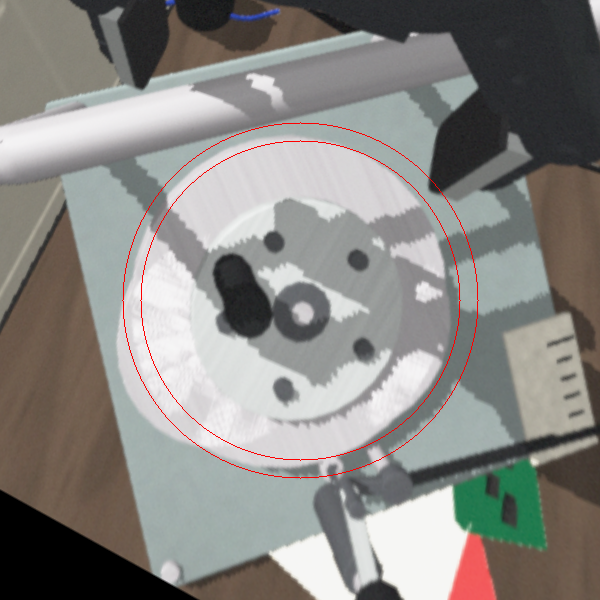

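```bash
cat >> h.py <<'E'
def toolR(yaw):
    n,u,l=axes(yaw); return np.column_stack([-n,-u,l])
def line(p,R=None,**k): return move_l(np.asarray(p,float),R,**k)
E
python3 - <<'E'
from h import *
y=-.97;n,u,l=axes(y);hub=np.array([.637,.034,.125]);R=toolR(y)
s=sense();line(s["position"]+[0,0,.12],feed=.15)
for R1 in (R,R@np.diag([1,-1,-1])):
  for q in (hub+.2*n-.03*u,hub+.03*n+.04*l): print(inverse_kinematics(q,R1))
movep(hub+.2*n-.04*u,R)
s=sense();p,d=camera("wrist");cv2.imwrite("pics/w1.png",p[...,::-1]);np.savez("pics/w1.npz",p=p,d=d,pos=s["position"],rot=s["tcp_rot"]);print(s["time_s"],s["position"])
E
```

```text
[-0.46510604  0.27766537 -0.11303113  1.8446324   0.63271987  1.09761383
 -0.29082123]
[-0.40898035  0.51735623  0.04384181  1.82581453  0.70636219  0.80521255
 -0.27318858]
[ 0.30028156  0.52999458 -1.17354047  1.80500426  1.00491885  1.42927264
  2.56870907]
[-1.09650194  0.80603509  1.10913042  1.86445719 -0.36540645  0.649517
 -2.49737057]
1.925 [0.56141089 0.14421631 0.27826946]
```

View pics/w1.png

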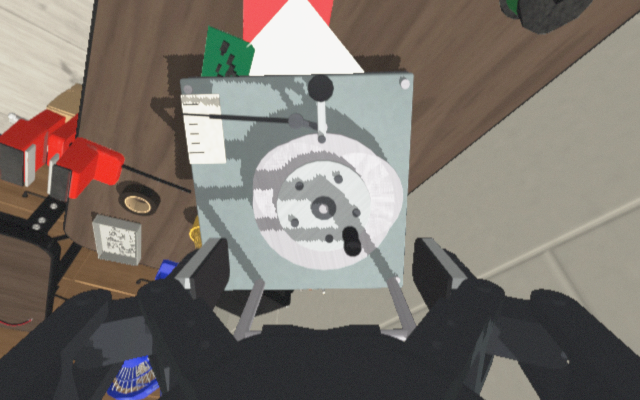

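Run:
```python
from h import *
from scipy.optimize import least_squares
z=np.load("pics/w1.npz");P1=campose("wrist",dict(position=z["pos"],tcp_rot=z["rot"]))
g=z["p"].max(2)
def blob(c,r,t=55):
    m=np.zeros_like(g);cv2.circle(m,c,r,255,-1);m=((g<t)&(m>0)).astype(np.uint8)
    k,L,S,C=cv2.connectedComponentsWithStats(m);i=1+S[1:,4].argmax();return C[i],S[i]
b,sb=blob((320,88),18);gr,sg=blob((351,241),22);print("btn",b,sb,"grip",gr,sg)
hubpx=np.array([323,208.])
def res(q):
    n,u,l=axes(q[2]);a=np.array([q[0],q[1],.095]);w=a+.056*n+.04*(np.cos(q[3])*u+np.sin(q[3])*l)
    return np.r_[proj(P1,a+.035*n)-hubpx,proj(P1,a+.062*n-.122*u)-b,proj(P1,w)-gr]
s=least_squares(res,[.647,.02,-.97,.8]);print(s.x,s.fun)
n,u,l=axes(s.x[2]);a=np.r_[s.x[:2],.095]
# free z version
def res2(q):
    n,u,l=axes(q[2]);a=np.array([q[0],q[1],q[4]]);w=a+.056*n+.04*(np.cos(q[3])*u+np.sin(q[3])*l)
    return np.r_[proj(P1,a+.035*n)-hubpx,proj(P1,a+.062*n-.122*u)-b,proj(P1,w)-gr]
t=least_squares(res2,np.r_[s.x,.095]);print(t.x,t.fun)
print("depth hub",z["d"][208,323],"pred",(P1[2].T@(a+.035*n-P1[1]))[2])
c=a+.024*n;k=.00025
uv=np.array([(x,y) for y in(-1,1) for x in(-1,1)])*.15
src=np.float32([proj(P1,c-l*A-u*B) for A,B in uv])
r=cv2.warpPerspective(z["p"],cv2.getPerspectiveTransform(src,np.float32(uv/.0005+300)),(600,600))
for R in (160,178): cv2.circle(r,(300,300),R,(255,0,0),1)
cv2.imwrite("pics/rect2.png",r[90:510,90:510,::-1])
np.save("pose.npy",s.x)
```

```text
btn [311.  95.] [311  95   1   1   1] grip [350.92436975 240.65266106] [343 227  17  28 357]
[ 0.65265123  0.01792618 -0.87549283  0.78989584] [-0.11488814  2.76137754 -0.16567726 -1.75745971  0.29966884  0.28726221]
[ 0.65625218  0.01484803 -0.86557084  0.73335119  0.08863512] [ 0.78618464  1.20559923 -0.01359774 -0.32751061 -0.73713225 -0.77788004]
depth hub 0.33033875 pred 0.3358941142337926
```

View pics/rect2.png

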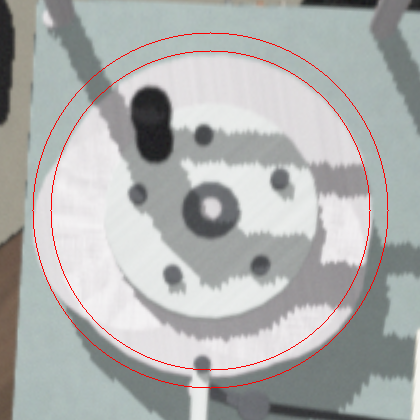

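Run:
```python
from h import *
from scipy.optimize import least_squares
z=np.load("pics/w1.npz");P1=campose("wrist",dict(position=z["pos"],tcp_rot=z["rot"]))
print(z["p"][84:93:4,316:328:4].max(2))
g=z["p"].max(2).astype(int)
m=np.zeros(g.shape,np.uint8);cv2.circle(m,(320,88),16,1,-1);m=((g<80)&(m>0)).astype(np.uint8)
k,L,S,C=cv2.connectedComponentsWithStats(m);i=1+S[1:,4].argmax();b=C[i];print(b,S[i])
m=np.zeros(g.shape,np.uint8);cv2.circle(m,(323,208),14,1,-1)
gr=np.array([350.9,240.7]);hub=np.array([323,208.])
def res(q,full=True):
    n,u,l=axes(q[2]);a=np.array([q[0],q[1],q[4] if len(q)>4 else .095]);w=a+.056*n+.04*(np.cos(q[3])*u+np.sin(q[3])*l)
    H=a+.035*n
    return np.r_[proj(P1,H)-hub,proj(P1,a+.062*n-.122*u)-b,proj(P1,w)-gr,(proj(P1,a+.077*n+.04*(np.cos(q[3])*u+np.sin(q[3])*l))-[351.5,235])*.5]
s=least_squares(res,[.647,.02,-.97,.8]);print(s.x,s.fun.round(2))
t=least_squares(res,[.647,.02,-.97,.8,.095]);print(t.x,t.fun.round(2))
n,u,l=axes(s.x[2]);a=np.r_[s.x[:2],.095]
def dp(X):
    q=proj(P1,X).round().astype(int);return q,z["d"][q[1],q[0]],(P1[2].T@(X-P1[1]))[2]
for X in (a+.035*n,a+.062*n-.122*u,a+.032*n+.03*l,a+.032*n-.03*l,a-.06*u-.08*l,a+.024*n+.07*l):print(*dp(X))
np.save("pose.npy",s.x)
c=a+.024*n
uv=np.array([(x,y) for y in(-1,1) for x in(-1,1)])*.15
src=np.float32([proj(P1,c-l*A-u*B) for A,B in uv])
r=cv2.warpPerspective(z["p"],cv2.getPerspectiveTransform(src,np.float32(uv/.0005+300)),(600,600))
pol=cv2.warpPolar(r,(240,360),(300,300),240,cv2.WARP_POLAR_LINEAR).astype(int)
# rotor is neutral/pinkish, panel is greenish : R-B... 
gm=pol[...,1]-pol[...,0]
# ccw angle from uphill; polar row angle is clockwise from +x(right)
for A in range(0,360,10):
    row=gm[(270-A)%360]; k=np.where(row[130:200]>6)[0]; print(A,(130+k[0])/2 if len(k) else None,end="; ")
```

```text
[[60 64 63]
 [59 63 62]
 [58 61 58]]
[319.90384615  87.525     ] [308  75  25  26 520]
[ 0.64829978  0.02096463 -0.94956714  0.83323747] [-0.63 -0.31 -0.03 -0.07  0.25 -2.53  0.74  5.97]
[ 0.64934626  0.02018255 -0.94658117  0.81590507  0.09326041] [-0.3  -0.74 -0.01  0.33 -0.01 -2.77  0.58  5.81]
[322 208] 0.33115453 0.33232359537434547
[320  87] 0.27375063 0.27446802853750774
[350 206] 0.33467245 0.3347337976142394
[295 207] 0.33487353 0.33570512905896416
[252 149] 0.35169074 0.3517680489592763
[385 204] 0.3406505 0.3418085578837731
0 81.0; 10 81.0; 20 81.5; 30 81.5; 40 81.5; 50 81.5; 60 81.5; 70 81.5; 80 86.5; 90 89.0; 100 90.5; 110 89.5; 120 86.0; 130 83.0; 140 81.5; 150 81.0; 160 81.5; 170 81.0; 180 None; 190 80.5; 200 81.0; 210 81.5; 220 84.0; 230 85.5; 240 85.0; 250 82.0; 260 79.0; 270 79.5; 280 79.0; 290 79.5; 300 79.5; 310 80.0; 320 80.0; 330 80.0; 340 80.5; 350 80.5;
```

Run:
```python
from h import *
from scipy.optimize import least_squares
x,y,yaw,_=np.load("pose.npy");n,u,l=axes(yaw);a=np.array([x,y,.095]);R=toolR(yaw)
z=np.load("pics/w1.npz");P1=campose("wrist",dict(position=z["pos"],tcp_rot=z["rot"]))
G=lambda t,h:a+h*n+.04*(np.cos(t)*u+np.sin(t)*l)
t0=least_squares(lambda q:proj(P1,G(q[0],.057))-[350.9,240.7],[.8]);print(t0.x,t0.fun);t0=t0.x[0]
command_gripper(.05,25)
movep(G(t0,.16),R)
line(G(t0,.068),feed=.1,until_force=12) and print("contact!",sense()["position"])
command_gripper(.0,25);s=sense();print("gap",s["finger_gap"],"F",np.round(s["wrist_force"],1))
for t in np.linspace(t0,t0+1.38,11)[1:]: line(G(t,.068),R,feed=.05)
s=sense();print(s["time_s"],s["finger_gap"],"F",np.round(s["wrist_force"],1))
sleep(.5)
s=sense();p,d=camera("wrist");cv2.imwrite("pics/w2.png",p[...,::-1])
np.save("t.npy",[t0,t0+1.38])
```

```text
[0.78781463] [-0.88772526 -0.950361  ]
gap 0.01649846653267579 F [0.3 1.3 2.1]
6.9583 0.01637307062369546 F [2.4 1.2 4.6]
```

View pics/w2.png

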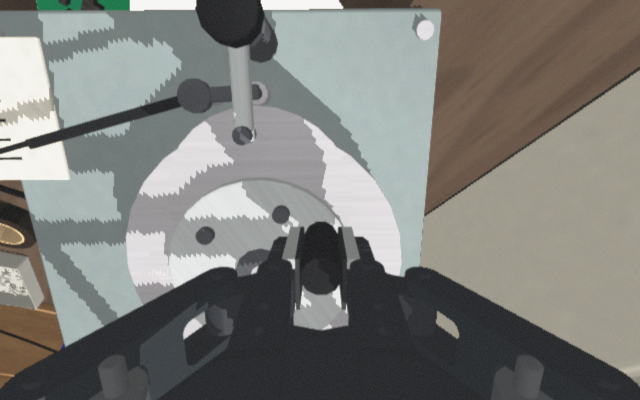

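```bash
cat >> h.py <<'E'
def needle(P,p,a,n,u,l,h=.045):
    """needle angle about n, from dark pixels in a strip of a rectified view (1 px = 0.5 mm)"""
    c=a+h*n-.11*u-.05*l
    uv=np.array([(A,B) for B in(-.05,.05) for A in(-.08,.08)])
    src=np.float32([proj(P,c-l*A-u*B) for A,B in uv])
    r=cv2.warpPerspective(p,cv2.getPerspectiveTransform(src,np.float32((uv+[.08,.05])/.0005)),(320,200),borderValue=(255,)*3)
    m=(r.max(2)<62).astype(np.uint8)
    k,L,S,C=cv2.connectedComponentsWithStats(m);i=1+(S[1:,2]).argmax()
    v,x=np.where(L==i); e=(x>np.percentile(x,1)); cols=np.unique(x)
    ctr=np.array([(q,v[x==q].mean()) for q in cols if (x==q).sum()<16])
    f=cv2.fitLine(ctr.astype(np.float32),cv2.DIST_HUBER,0,.01,.01).ravel()
    return np.arctan(f[1]/f[0]),len(ctr),r
E
python3 - <<'E'
from h import *
x,y,yaw,_=np.load("pose.npy");n,u,l=axes(yaw);a=np.array([x,y,.095]);R=toolR(yaw)
G=lambda t,h:a+h*n+.04*(np.cos(t)*u+np.sin(t)*l)
z=np.load("pics/w1.npz");A0,N,_=needle(campose("wrist",dict(position=z["pos"],tcp_rot=z["rot"])),z["p"],a,n,u,l);print("ref",A0,N)
T=np.load("t.npy")[1]
for o in (0,.1,.2,.1,0,-.1,-.2,-.1,0):
    line(G(T+o,.068),R,feed=.06);sleep(.15);s=sense();p,_=camera("wrist")
    A,N,r=needle(campose("wrist",s),p,a,n,u,l);print(o,round(A-A0,3),N)
print(s["time_s"])
E
```

```text
ref 0.0747334 149
0 -0.332 171
0.1 -0.313 177
0.2 -0.271 182
0.1 -0.289 180
0 -0.315 178
-0.1 -0.331 173
-0.2 -0.327 166
-0.1 -0.329 168
0 -0.332 173
11.5083
```

Run:
```python
from h import *
x,y,yaw,_=np.load("pose.npy");n,u,l=axes(yaw);a=np.array([x,y,.095]);R=toolR(yaw)
G=lambda t,h:a+h*n+.04*(np.cos(t)*u+np.sin(t)*l)
z=np.load("pics/w1.npz");A0,N,_=needle(campose("wrist",dict(position=z["pos"],tcp_rot=z["rot"])),z["p"],a,n,u,l)
T=np.load("t.npy")[1]-.08
line(G(T,.068),R,feed=.04);sleep(.3)
command_gripper(.05);line(G(T,.17),feed=.15)
movep(a+.235*n-.04*u,R);sleep(.2)
s=sense();p,_=camera("wrist");P=campose("wrist",s)
A,N,r=needle(P,p,a,n,u,l);print(A-A0,N,s["time_s"])
np.savez("pics/w3.npz",p=p,pos=s["position"],rot=s["tcp_rot"])
c=a+.024*n
uv=np.array([(x,y) for y in(-1,1) for x in(-1,1)])*.15
src=np.float32([proj(P,c-l*A-u*B) for A,B in uv])
r=cv2.warpPerspective(p,cv2.getPerspectiveTransform(src,np.float32(uv/.0005+300)),(600,600))
cv2.imwrite("pics/w3.png",r[...,::-1])
g=p.max(2);q=proj(P,a+.062*n-.122*u);m=np.zeros(g.shape,np.uint8);cv2.circle(m,tuple(int(v) for v in q.round()),16,1,-1);m=((g<80)&(m>0)).astype(np.uint8)
k,L,S,C=cv2.connectedComponentsWithStats(m);i=1+S[1:,4].argmax();print("btn pred",q,"seen",C[i],S[i])
```

```text
-0.33574268 145 13.9667
btn pred [321.85164835  88.18482789] seen [321.74854932  88.13152805] [310  76  25  26 517]
```

View pics/w3.png

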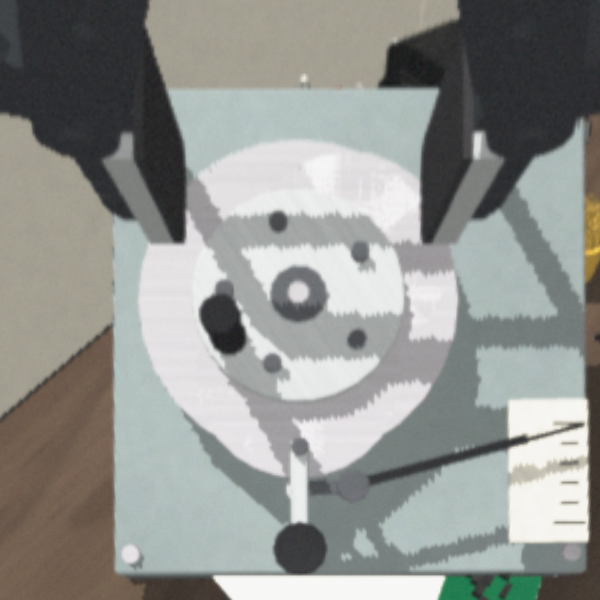

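Run:
```python
from h import *
x,y,yaw,_=np.load("pose.npy");n,u,l=axes(yaw);a=np.array([x,y,.095]);R=toolR(yaw)
command_gripper(0,25);B=lambda h:a+h*n-.122*u
movep(B(.14),R);line(B(.1),feed=.1);sleep(.2)
f0=np.array(sense()["wrist_force"]);H=lambda:(np.array(sense()["position"])-a)@n
print("hit",line(B(.068),feed=.02,until_force=10),"h",H(),"F",(np.array(sense()["wrist_force"])-f0)@n)
h=H();sleep(.3);print("h",H(),"F",(np.array(sense()["wrist_force"])-f0)@n)
p,_=camera("side");cv2.imwrite("pics/s4.png",p[...,::-1])
```

```text
hit True h 0.07994104328680775 F 5.069401596075437
h 0.07993622343133955 F 5.781742189635738
```

Run:
```python
from h import *
x,y,yaw,_=np.load("pose.npy");n,u,l=axes(yaw);a=np.array([x,y,.095]);R=toolR(yaw)
B=lambda h:a+h*n-.122*u
F=lambda:np.array(sense()["wrist_force"])@n
H=lambda:(np.array(sense()["position"])-a)@n
f=F();line(B(.0775),feed=.01,until_force=15);sleep(.3);print("h",H(),"F",f,F())
line(B(.14),feed=.08);sleep(.2);print("F free",F())
movep(a+.235*n-.04*u,R);sleep(.2)
s=sense();p,_=camera("wrist");P=campose("wrist",s)
z=np.load("pics/w1.npz");A0,N,_=needle(campose("wrist",dict(position=z["pos"],tcp_rot=z["rot"])),z["p"],a,n,u,l)
A,N,r=needle(P,p,a,n,u,l);print(A-A0,N,s["time_s"])
q=proj(P,a+.062*n-.122*u);g=p.max(2);m=np.zeros(g.shape,np.uint8);cv2.circle(m,tuple(int(v) for v in q.round()),16,1,-1);m=((g<80)&(m>0)).astype(np.uint8)
k,L,S,C=cv2.connectedComponentsWithStats(m);i=1+S[1:,4].argmax();print("btn pred",q,"seen",C[i],S[i])
```

```text
h 0.07993670179928429 F 6.465771574382531 5.993905146126291
F free -0.3173197102393364
-0.33737114 142 19.6417
btn pred [322.02570936  90.11300097] seen [321.92843327  89.81044487] [310  77  25  26 517]
```

Run:
```python
from h import *
x,y,yaw,_=np.load("pose.npy");n,u,l=axes(yaw);a=np.array([x,y,.095]);R=toolR(yaw)
B=lambda h:a+h*n-.122*u
F=lambda:np.array(sense()["wrist_force"])@n
H=lambda:(np.array(sense()["position"])-a)@n
movep(B(.14),R);line(B(.092),feed=.1);sleep(.2);f0=F()
for h in np.arange(.090,.0758,-.001):
    line(B(h),feed=.02);sleep(.1);f=F()-f0;print(round(h,4),round(H(),4),round(f,2))
    if f>15:break
sleep(.3);line(B(.14),feed=.08)
movep(a+.235*n-.04*u,R);sleep(.2)
s=sense();p,_=camera("wrist");P=campose("wrist",s);cv2.imwrite("pics/end.png",p[...,::-1])
z=np.load("pics/w1.npz");A0,N,_=needle(campose("wrist",dict(position=z["pos"],tcp_rot=z["rot"])),z["p"],a,n,u,l)
A,N,r=needle(P,p,a,n,u,l);print(A-A0,N,s["time_s"])
```

```text
0.09 0.09 -0.48
0.089 0.089 -1.03
0.088 0.088 -0.46
0.087 0.0871 1.49
0.086 0.0861 2.23
0.085 0.0851 1.15
0.084 0.0841 2.45
0.083 0.0831 2.46
0.082 0.082 2.4
0.081 0.081 2.76
0.08 0.0801 2.62
0.079 0.0799 9.99
0.078 0.0797 15.9
-0.33628845 143 27.6333
```

```bash
python3 -c "
from rig import *
finish_job()"
```

```text
the job is handed in; nothing more can be done
```

View pics/end.png

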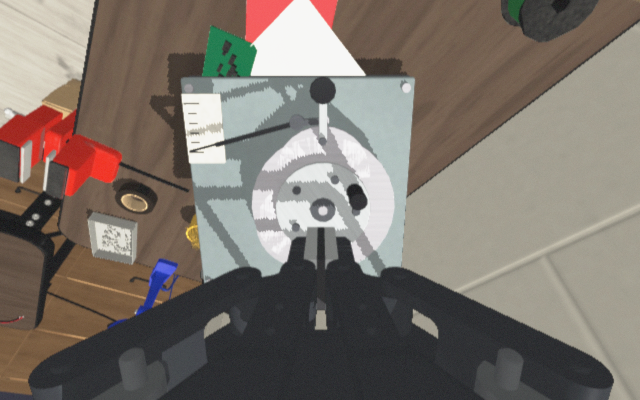

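The rotor is left with its high spot at the feeler, the stylus was pressed fully down there and let go, and the job is handed in (no verdict is reported).

- **Finding the spots:** I measured the rim in the wrist picture. The high spot stood about 101° anticlockwise from uphill and the lesser bulge about 232°.
- **Turning:** I led the grip round by about 1.3 rad, then stepped it back and forth across the peak and left it at the highest reading.
- **Needle:** The camera showed a swing of 0.336 rad from the true-rim reading. That matches the 0.33 expected at the high spot and is well above the roughly 0.19 of the lesser bulge. The reading was the same after letting go of the grip and after pressing (0.336 to 0.337 rad).
- **Pressing:** I pressed twice, both times on the high spot. The first press was stopped by the force limit at about 6 N. A further push did not move or raise the force, so I could not tell from it whether the stylus was fully down. The second press settled it: contact about 7.5 mm above a hard stop, at the same depth the first press had reached, with the force then rising to 16 N.
- **Last checks:** The last picture shows the needle at the high end of its scale and the gripper clear of everything. After the first press I measured the button back at its up position; after the second I did not measure it again, but it looks up in that picture.
- **Not checked:** I did not measure the cutters, tape and chuck key at the end, but the arm never went near them. The stand's yaw came out at about -0.95 rad, not the stated -1.2; I used the measured value.

The robot's clock stood at 27.6 s when I handed in.

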